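# Take the grease filter out of the worktop vent

## Task

Take the steel grease-filter cover out of the black worktop vent: squeeze its red release tab inward against the fixed rib, swing that end of the cover up and draw its other end out from under the frame. Then lay the cover flat inside the blue tray, tab side up, set down rather than dropped, and let go. Leave the mill, the dish and the jar where they are.

Things in the scene. Friction and masses are not known exactly. Their poses are not given: they have to be found in the camera images.
- vent: Fixed black extractor housing on the worktop, 194 x 150 mm, an open well with its rim at 50 mm; origin: centre of its underside. +x points from the hinge end (robot side) to the latch end, z up. Opening 120 mm wide (y). Side ledges 38 mm high, x = -50 to 70 mm, carry the cover; none under the hinge-end lip. Yaw within 0.45 rad of straight ahead.
- vent_hinge (a point): Middle of the lower edge of the hinge-end lip (vent frame -66, 0, 46 mm). The cover pivots about this line, parallel to the vent's y. The lip is 4 mm thick and covers the well from here to its end wall at x = -83 mm.
- vent_latch (a point): Middle of the lower edge of the latch-end lip (vent frame 70, 0, 46 mm), 4 mm thick, which holds down the cover's catch; end wall at x = 83 mm.
- cover: Loose steel grease-filter cover, about 0.26 kg, in the vent, top flush with the rim. Origin: centre of its underside, 38 mm above the vent's origin; axes as the vent's. Body x = -60 to 67, y = -58 to 58, z = 0 to 12 mm; play 2 mm sideways, 3 mm lengthways. On top a fixed rib (see cover_rib) and at +x the red tab. It is free once the tab is held pressed and that end is tilted up.
- cover_tongue (a point): Tip of the cover's tongue (cover frame -78, 0, 2.5 mm), 5 mm thick, 110 mm wide, 12 mm of it under the hinge-end lip. With the tab held in, tilt the cover 0.15 to 0.4 rad (tab end up) about vent_hinge, draw it along its own +x by 20 to 30 mm to free the tongue, then lift.
- cover_rib (a point): Middle of the top edge of the outer face (facing the cover's -x) of the fixed steel rib: cover frame 20, 0, 40 mm. The rib is 44 mm wide, 6 mm thick (x = 20 to 26 mm) and stands from z = 12 to 40 mm.
- tab (a joint): Travel of the red release tab (m): 0 out (latched), up to 0.013 pressed toward the rib (cover -x); frees the catch from 0.009 to 0.012. Spring: 3 N at 0, 9.5 N at 0.013; it springs back when let go. Rib and tab measure 40 mm over their outer faces, 27 mm squeezed: one grip from above on both presses the tab and holds the cover.
- tab_top (a point): Middle of the top edge of the red tab's outer face: cover frame 60, 0, 40 mm when out, x = 47 mm when pressed. The tab's paddle is 32 mm wide, 5 mm thick and stands from z = 12 to 40 mm. Below, its catch reaches to x = 79 mm under the latch-end lip when out.
- tray: Fixed blue enamel tray, 260 (x) x 210 (y) mm outside, 16 mm tall, walls and floor 4 mm thick; origin at the centre of its underside on the worktop, z up. Inside 252 x 202 mm, floor at 4 mm.
- mill: Loose dark wooden pepper mill, 52 mm across, 158 mm tall, standing; origin at the centre of its underside. Leave it.
- dish: Loose round wooden dish, 120 mm across, 32 mm tall; origin at the centre of its underside. Leave it.
- jar: Loose amber jar with a steel cap, 68 mm across, 100 mm tall; origin at the centre of its underside. Leave it.

How it is judged:
By the outcome, as a careful person would: the job done as asked, in the order asked, and still so for the second after the job is handed in, with the robot touching nothing.
It also fails if it takes over 45 s, if anything falls off the work surface, if the arm or the gripper's body presses on something with over 40 N, if the wrist force passes 120 N, or if a joint passes its speed limit or range.

## Robot

A 6-joint arm with a two-finger parallel gripper is mounted at the origin on the work surface. World frame = base frame: x ahead of the robot, y to its left, z up, the work surface at z = 0. Lengths are in m, angles in rad, forces in N, time in s.
With the tool pointing down it reaches from about 0.3 to 0.95 m from the base axis. Payload 3.1 kg.
Tool frame: the origin (TCP) lies between the finger pads; the fingertips stand 17 mm ahead of it and the grasp point (between the pads) lies 2 mm behind it; z points along the fingers, y is the line along which they close (so a half turn about z gives the same grasp; the last joint's range is limited). The gripper opens to 85 mm and grips with 20 to 120 N. Pads are 22 mm wide; open, the fingers measure 114 mm over their backs; the gripper's body (76 mm by 85 mm) begins 54 mm behind the grasp point. The pads swing forward as they close: fully open they stand 13 mm farther back than shut.
Start: joints at [1.225, 0.308, 1.634, -0, 1.2, -0.07], TCP at [0.17, 0.601, 0.248] pointing down, gripper open.
Joint ranges: [-3.06, 3.06], [-0.79, 1.96], [0.05, 2.63], [-1.19, 4.34], [0.05, 2.64], [-2.94, 2.94]. Speed limits (rad/s): [2.79, 2.79, 3.14, 3.14, 3.14, 3.14].

## Interface

Orientations are given as a rotation vector (axis times angle).
In Python, from station import bot gives the robot as it stands.
- The arm moves only by the shell command python3 nudge.py [FORCE], which reads ROWS from standard input. ROWS is a JSON list of rows, 1 to 10 of them, each written [[dx, dy, dz], turn, opening]: dx, dy, dz in fractions of the full range, 1 being 100 cm, then a turn about the tool's z in a scale on which 1.0 is 2 rad, then the finger opening in m; each row shifts and turns the commanded pose from where the row before left it, along the tool's axes as they then stand; what a row does not reach is not made up. A row lasts 1/12 s, in which the tool goes at most 0.0417 m and 0.125 rad, less where a joint would pass 70% of its speed; a pose out of reach is approached as far as the arm can. The fingers move at their own pace and stop on an object; FORCE is the grip in N (left out, the last holds). Time passes only in rows, so rows that do not move let the fingers close. It prints the time, the measured TCP pose, the force, the opening and the grip force at its end. No shift or turn number may pass 1 either way. Input that does not fit is refused with a message, and nothing moves.
- bot.get_state(): the state, without advancing time (a new reading comes with each control period).
- bot.grab_frame(name): name is "scene" or "top" or "wrist"; returns the picture (480x640x3 uint8, red, green, blue); there is no depth.
- bot.get_calibration(name): a dict with "K" (3x3 intrinsics, pixels), "T" (4x4, takes a point from camera to world coordinates). Camera axes: x right, y up, looking along -z (the intrinsics and any distortion apply to the point x, -y, -z); pixel columns grow to the right and rows downward; lengths in m; the calibration is good to about 2 mm. A picture is of the moment at which its call begins: read the wrist's pose just before it. get_calibration takes no time and is no camera call; for the wrist camera it gives the pose at the moment of the call.
- bot.finish_job(): hands the job in; it is judged then, once.
The state is a dict: "clock": time; "joints": joint angles; "qvel": joint speeds; "effort": joint torques, N m; "position": TCP position; "tool_rot": TCP orientation; "force": force on the tool from outside, world axes, zero at the start; "torque": the same for the moment, N m; "width": finger opening in m; "finger_force": force on a finger pad.
Only numpy, scipy, OpenCV 4.12 (cv2) and the standard library are available. Lean on these libraries where they do the work, as an engineer would, in place of code of your own. Each camera call takes 0.05 s, during which the arm holds its last target. There are 200 camera calls.

## Working session

There is one attempt and no reset: what is moved stays moved. The work goes in short steps, Python scripts to look and compute and a shell command to move; the robot and the scene stay as the last step left them, time stands still between calls to the robot, and variables do not carry over. Pictures are saved under pics/ and viewed, at most 12 in all, crops included, and the job is handed in when it is done.

```bash
ls; mkdir -p pics
cat > h.py <<'E'
import numpy as np,cv2
from station import bot
def snap(n,f):
    c=bot.get_calibration(n);im=bot.grab_frame(n);cv2.imwrite(f'pics/{f}.png',im[:,:,::-1]);return im,c
def ray(c,u,v):
    K=np.array(c['K']);T=np.array(c['T']);d=c.get('dist')
    p=cv2.undistortPoints(np.array([[[u,v]]],float),K,None if d is None else np.array(d))[0,0]
    return T[:3,3],T[:3,:3]@np.array([p[0],-p[1],-1])
def onz(c,u,v,z):
    o,d=ray(c,u,v);return o+d*(z-o[2])/d[2]
E
python3 - <<'E'
from h import *
print(bot.get_state())
for n in('top','scene'):
    im,c=snap(n,n+'0');print(n,c)
E
```

```text
nudge.py
pics
station.py
{'clock': 0.0, 'joints': array([ 1.22528298e+00,  3.08980596e-01,  1.63518948e+00, -2.61338390e-05,
        1.19968355e+00, -6.96941060e-02]), 'qvel': array([ 0.00027612, -0.00140236, -0.00069732,  0.00010448, -0.00221398,
        0.00255464]), 'effort': array([-9.42617808e-04, -4.15254807e+01, -2.76662242e+01, -2.26953221e-04,
        1.00903219e-02,  1.76488294e-05]), 'position': array([0.16997539, 0.60063479, 0.24706083]), 'tool_rot': array([-0.43180796, -3.11132704,  0.00348265]), 'force': array([ 0.15476542, -0.77801096,  0.02415869]), 'torque': array([ 0.00916568, -0.01209979,  0.00837212]), 'finger_force': 0.0, 'width': 0.08550261603071037}
top {'K': array([[542.48476357,   0.        , 324.49023995],
       [  0.        , 542.48476357, 237.83075178],
       [  0.        ,   0.        ,   1.        ]]), 'T': array([[ 0.03369093,  0.97614881, -0.21447242,  0.25904947],
       [-0.99942823,  0.03229319, -0.01001857, -0.00428384],
       [-0.00285362,  0.21468733,  0.97667866,  1.49798032],
       [ 0.        ,  0.        ,  0.        ,  1.        ]])}
scene {'K': array([[488.14162586,   0.        , 312.60540848],
       [  0.        , 488.14162586, 238.95455549],
       [  0.        ,   0.        ,   1.        ]]), 'T': array([[ 0.85334525, -0.34089551,  0.39445169,  1.12124457],
       [ 0.52106331,  0.53275647, -0.666831  , -0.90308855],
       [ 0.01717301,  0.77457136,  0.63225334,  0.94368039],
       [ 0.        ,  0.        ,  0.        ,  1.        ]])}
```

View pics/top0.png

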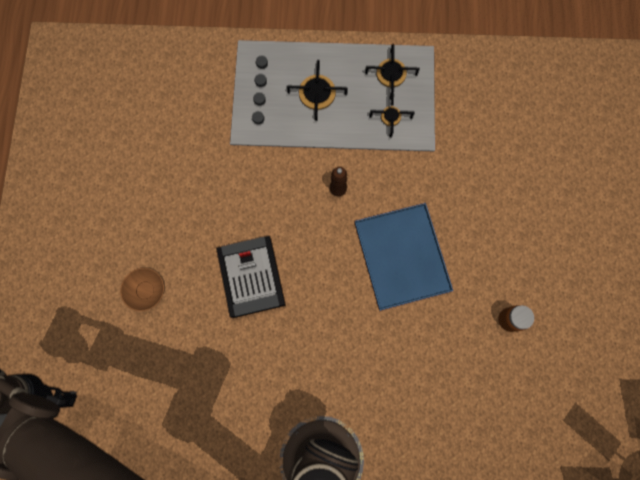

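View pics/scene0.png

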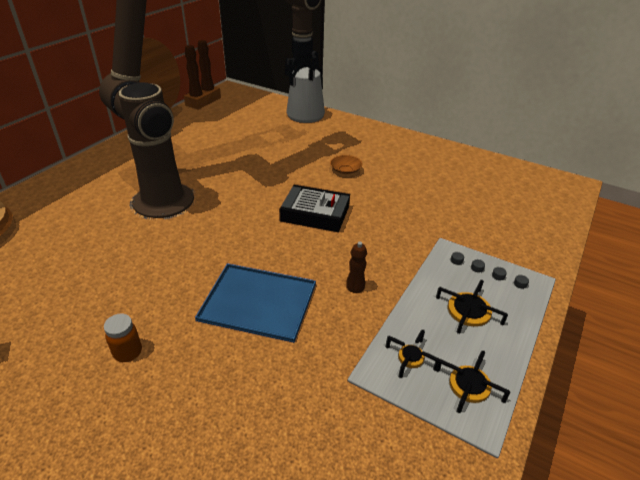

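Top view: the vent is at about (250,277) with the red tab at (246,257), so +x points up the image. The tray is at about (403,256), the mill at (339,181), the dish at (143,288) and the jar at (517,318). I'll measure these.

```bash
cat >> h.py <<'E'
def big(m):
    cs,_=cv2.findContours(m.astype(np.uint8),cv2.RETR_EXTERNAL,cv2.CHAIN_APPROX_NONE);return max(cs,key=cv2.contourArea)
def hsv(im): return cv2.cvtColor(im,cv2.COLOR_RGB2HSV).astype(int)
def redmask(im):
    h=hsv(im);return ((h[:,:,0]<8)|(h[:,:,0]>172))&(h[:,:,1]>170)&(h[:,:,2]>70)
E
python3 - <<'E'
from h import *
from scipy.spatial.transform import Rotation as R
s=bot.get_state();print(R.from_rotvec(s['tool_rot']).as_matrix().round(3))
im=cv2.imread('pics/top0.png')[:,:,::-1].copy();c=bot.get_calibration('top');h=hsv(im)
b=big((h[:,:,0]>95)&(h[:,:,0]<125)&(h[:,:,1]>100)&(h[:,:,2]>50))
q=np.array([onz(c,*p,.016)[:2] for p in b[:,0]],np.float32)
r=cv2.minAreaRect(q);print('tray',r);print(cv2.boxPoints(r))
roi=np.zeros(im.shape[:2],bool);roi[228:325,208:292]=1
m=redmask(im)&roi;v,u=np.nonzero(m);print('red',len(u),u.mean(),v.mean(),onz(c,u.mean(),v.mean(),.078))
d=(h[:,:,2]<60)&roi
b=big(d);q=np.array([onz(c,*p,.05)[:2] for p in b[:,0]],np.float32)
r=cv2.minAreaRect(q);print('vent',r);print(cv2.boxPoints(r))
E
```

```text
[[-0.962  0.272 -0.001]
 [ 0.272  0.962 -0.002]
 [ 0.    -0.002 -1.   ]]
tray ((0.5423710346221924, -0.20706620812416077), (0.25238528847694397, 0.20403729379177094), 16.63678741455078)
[[ 0.39225265 -0.14544758]
 [ 0.45066926 -0.34094366]
 [ 0.6924894  -0.26868483]
 [ 0.6340728  -0.07318875]]
red 30 244.66666666666666 253.56666666666666 [0.52093615 0.22138717 0.078     ]
vent ((0.4652165472507477, 0.20697706937789917), (0.19696250557899475, 0.14869293570518494), 15.3779296875)
[[0.35054561 0.25254604]
 [0.3899767  0.10917666]
 [0.5798875  0.1614081 ]
 [0.5404564  0.30477747]]
```

Careful with the scale: turns go in shares of 2 rad. That gives: 0.12 rad / 2 = 0.06.

```bash
echo '[[[-0.032, -0.0217, 0], 0, 0.06], [[-0.032, -0.0217, 0], 0, 0.06], [[-0.032, -0.0217, 0], 0, 0.06], [[-0.032, -0.0217, 0], 0, 0.06], [[-0.032, -0.0217, 0], 0, 0.06], [[-0.032, -0.0217, 0], 0, 0.06], [[-0.032, -0.0217, 0], 0, 0.06], [[-0.032, -0.0217, 0], 0, 0.06], [[-0.032, -0.0217, 0], 0, 0.06], [[-0.032, -0.0217, 0], 0, 0.06]]' | python3 nudge.py 30
echo '[[[-0.032, -0.0217, 0], 0, 0.06], [[-0.032, -0.0217, 0], 0, 0.06], [[-0.036, -0.022, 0], 0, 0.06], [[0, 0, 0], 0.06, 0.06], [[0, 0, 0], 0.06, 0.06], [[0, 0, 0], 0.06, 0.06], [[0, 0, 0], 0.06, 0.06], [[0, 0, 0], 0.06, 0.06], [[0, 0, 0], 0.06, 0.06], [[0, 0, 0], 0.06, 0.06]]' | python3 nudge.py
echo '[[[0, 0, 0], 0.06, 0.06], [[0, 0, 0], 0.033, 0.06], [[0, 0, 0], 0, 0.06], [[0, 0, 0], 0, 0.06]]' | python3 nudge.py
python3 - <<'E'
from h import *
im,c=snap('wrist','w1');print(c)
E
```

```text
clock: 0.93
position: [0.4196, 0.3036, 0.2479]
tool_rot: [-0.432, -3.111, 0.0]
force: [-0.1, 0.4, -0.6]
width: 0.06
finger_force: 0.0
clock: 1.77
position: [0.4967, 0.2154, 0.2477]
tool_rot: [-1.671, -2.659, 0.002]
force: [-0.3, -0.3, -0.2]
width: 0.0599
finger_force: 0.0
clock: 2.1
position: [0.4968, 0.2155, 0.2479]
tool_rot: [-1.901, -2.501, 0.001]
force: [-0.4, -0.4, -0.3]
width: 0.0598
finger_force: 0.0
{'K': array([[384.43937864,   0.        , 311.64022496],
       [  0.        , 384.43937864, 233.88174187],
       [  0.        ,   0.        ,   1.        ]]), 'T': array([[ 0.9633815 , -0.25642876, -0.07836056,  0.47706474],
       [ 0.26813002,  0.91962794,  0.28703787,  0.28830944],
       [-0.0015422 , -0.29753779,  0.9547088 ,  0.37409186],
       [ 0.        ,  0.        ,  0.        ,  1.        ]])}
```

View pics/w1.png

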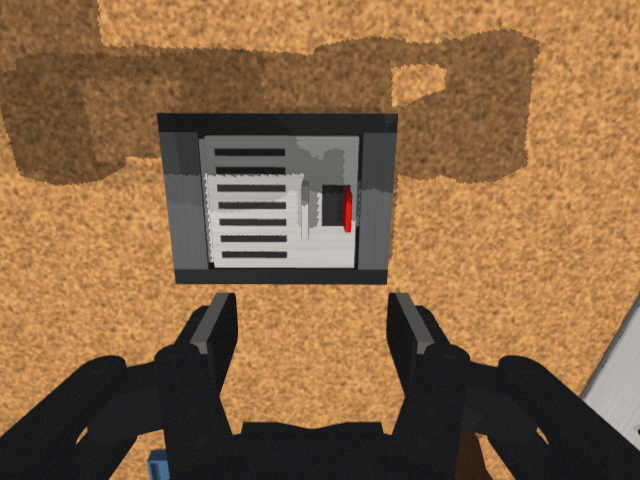

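Wrist view: vent rim corners are near (158,114), (397,114), (387,284) and (176,283). The rib top is near x≈305, rows 182–239, and the red tab near x≈348, rows 185–232. I'll cast these at their known heights.

Run:
```python
from h import *
im=cv2.imread('pics/w1.png')[:,:,::-1].copy();c=bot.get_calibration('wrist')
P=[onz(c,u,v,.05)[:2] for u,v in((158,114),(397,114),(387,284),(176,283))]
print(np.round(P,4),[np.linalg.norm(P[i]-P[i-1]).round(4) for i in range(4)])
r=cv2.minAreaRect(np.array(P,np.float32));print(r)
ctr=np.mean(P,0);ex=(P[1]-P[0]+P[2]-P[3]);ex/=np.linalg.norm(ex);ey=np.array([-ex[1],ex[0]]);print(ctr,np.arctan2(ex[1],ex[0]))
m=redmask(im);q=big(m)[:,0];print('red box',cv2.boundingRect(q))
v,u=np.nonzero(m)
for uu,vv,n in((352,188,'tab out-top?'),(348,186,''),(344,186,'in'),(352,231,'tab low'),(302,183,'rib'),(308,183,''),(302,239,''),(308,239,'')):
    p=onz(c,uu,vv,.078)[:2]-ctr;print(n,uu,vv,(p@ex).round(4),(p@ey).round(4))
cv2.imwrite('pics/crop.png',cv2.resize(im[100:290,260:400,::-1],None,fx=4,fy=3,interpolation=cv2.INTER_NEAREST))
```

```text
[[0.3575 0.2551]
 [0.5429 0.3067]
 [0.5835 0.163 ]
 [0.3962 0.1118]] [np.float64(0.1485), np.float64(0.1924), np.float64(0.1494), np.float64(0.1942)]
((0.4701838493347168, 0.2093936800956726), (0.1942020058631897, 0.14936886727809906), 15.285571098327637)
[0.47001757 0.20912134] 0.2690479867792639
red box (343, 187, 9, 45)
tab out-top? 352 188 0.059 0.0196
 348 186 0.0559 0.0212
in 344 186 0.0528 0.0212
tab low 352 231 0.0602 -0.0153
rib 302 183 0.0201 0.0235
 308 183 0.0248 0.0235
 302 239 0.0199 -0.0222
 308 239 0.0248 -0.0222
```

View pics/crop.png

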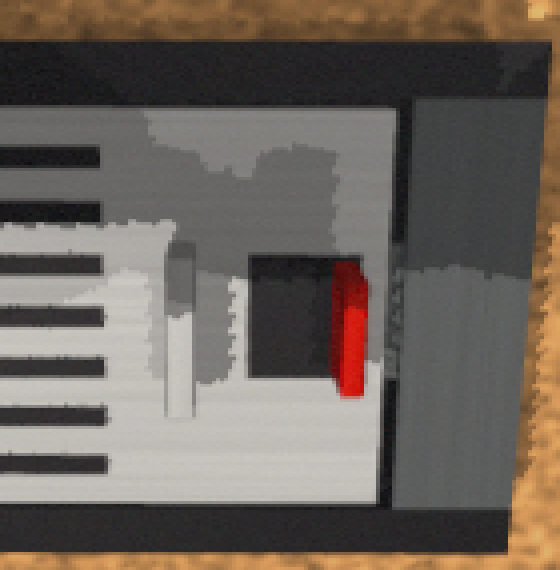

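Sizes match: rim 193 x 149 mm, rib face at x≈20 mm and tab face at x≈60 mm. The tool's y is the vent's +x and its x is the vent's +y. Next I descend and squeeze.

```bash
echo '[[[0.002, 0.0077, 0.03], 0, 0.06], [[0, 0, 0.035], 0, 0.06], [[0, 0, 0.035], 0, 0.06], [[0, 0, 0.03], 0, 0.06], [[0, 0, 0.02], 0, 0.06], [[0, 0, 0.012], 0, 0.06], [[0, 0, 0.009], 0, 0.06], [[0, 0, 0], 0, 0.06], [[0, 0, 0], 0, 0.06]]' | python3 nudge.py 30
echo '[[[0, 0, 0], 0, 0.04], [[0, 0, 0], 0, 0.03], [[0, 0, 0], 0, 0.02], [[0, 0, 0], 0, 0.02], [[0, 0, 0], 0, 0.02], [[0, 0, 0], 0, 0.02]]' | python3 nudge.py 30
python3 - <<'E'
from h import *
im,c=snap('wrist','w2')
E
```

```text
clock: 2.9
position: [0.5047, 0.2199, 0.0779]
tool_rot: [1.903, 2.499, 0.001]
force: [-0.2, 0.1, -0.5]
width: 0.0599
finger_force: 0.0
clock: 3.4
position: [0.5021, 0.2193, 0.0801]
tool_rot: [-1.901, -2.497, 0.006]
force: [-8.8, -2.9, 14.9]
width: 0.0261
finger_force: 29.7
```

View pics/w2.png

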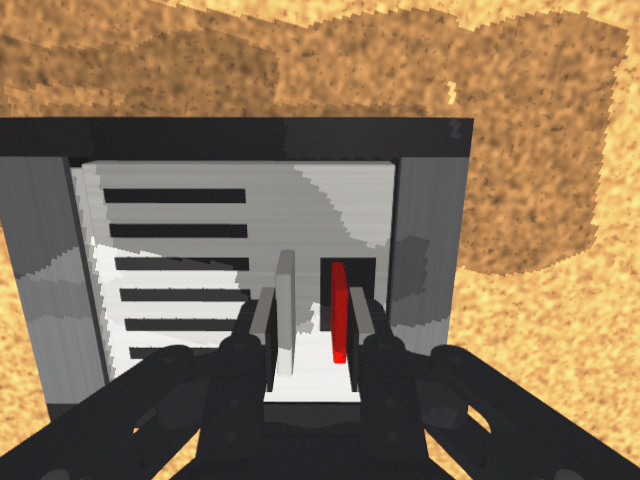

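The tab is pressed: width 26 mm, and rib and tab are between the pads. Now the hinge arc: lift with a slight move in vent −x.

```bash
echo '[[[0, 0, -0.002], 0, 0.02], [[0, -0.0007, -0.0025], 0, 0.02], [[0, -0.0008, -0.0025], 0, 0.02], [[0, -0.0008, -0.0025], 0, 0.02], [[0, -0.0009, -0.0025], 0, 0.02], [[0, -0.001, -0.0025], 0, 0.02], [[0, -0.001, -0.0025], 0, 0.02]]' | python3 nudge.py 35
python3 - <<'E'
from h import *
im,c=snap('wrist','w3')
E
```

```text
clock: 4.03
position: [0.5004, 0.2187, 0.0944]
tool_rot: [1.902, 2.497, 0.005]
force: [4.9, 1.8, -12.2]
width: 0.0257
finger_force: 46.9
```

View pics/w3.png

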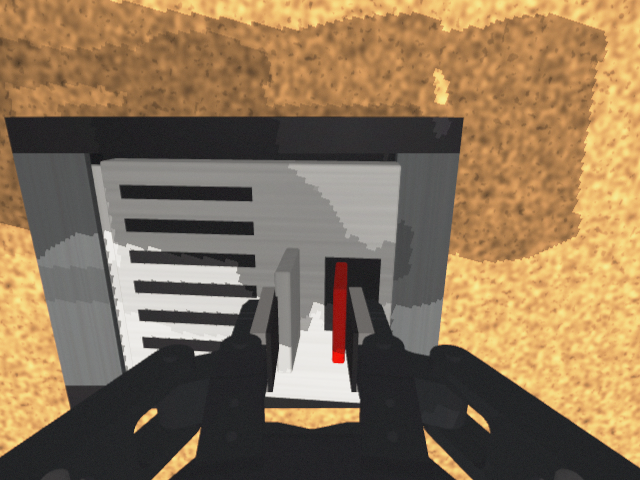

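The tab end has risen clear of the latch lip and the cover is tilting in the pads. The cover is now right of the lip edge (x≈400), with the tab still pressed. I'll continue the arc, then draw out.

```bash
echo '[[[0, -0.001, -0.0025], 0, 0.02], [[0, -0.0011, -0.0025], 0, 0.02], [[0, -0.0011, -0.0025], 0, 0.02], [[0, -0.0011, -0.0025], 0, 0.02], [[0, 0, 0], 0, 0.02]]' | python3 nudge.py
echo '[[[0, 0.003, -0.0007], 0, 0.02], [[0, 0.004, -0.001], 0, 0.02], [[0, 0.004, -0.001], 0, 0.02]]' | python3 nudge.py
python3 - <<'E'
from h import *
im,c=snap('wrist','w4')
E
```

```text
clock: 4.5
position: [0.4962, 0.2174, 0.1048]
tool_rot: [1.902, 2.498, 0.005]
force: [5.7, 1.9, -10.0]
width: 0.0254
finger_force: 53.7
clock: 4.75
position: [0.4997, 0.2183, 0.1037]
tool_rot: [-1.899, -2.493, 0.019]
force: [-4.8, -0.1, -14.6]
width: 0.0258
finger_force: 54.4
```

View pics/w4.png

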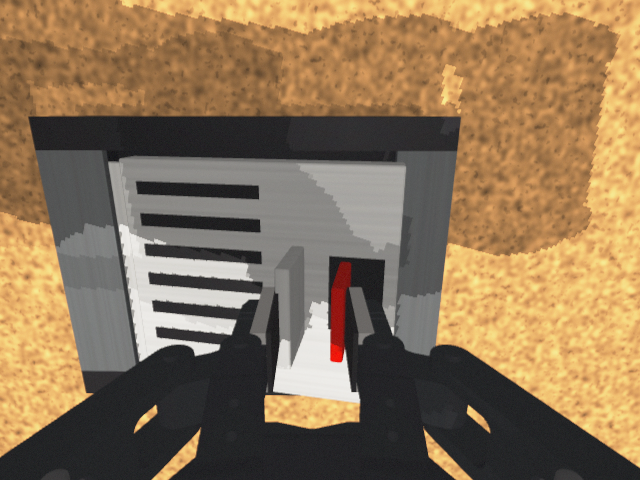

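```bash
echo '[[[0, 0, 0], 0, 0.02], [[0, 0, 0], 0, 0.02]]' | python3 nudge.py 35
echo '[[[0, 0.004, -0.001], 0, 0.02], [[0, 0.003, -0.0008], 0, 0.02], [[0, 0, 0], 0, 0.02]]' | python3 nudge.py
```

```text
clock: 4.97
position: [0.5026, 0.2191, 0.105]
tool_rot: [-1.901, -2.496, 0.009]
force: [-4.7, -0.1, -14.0]
width: 0.0255
finger_force: 54.5
clock: 5.22
position: [0.516, 0.2231, 0.1117]
tool_rot: [1.901, 2.496, 0.01]
force: [0.3, 0.1, -2.9]
width: 0.0258
finger_force: 41.2
```

The force has dropped to the cover's weight, so the tongue looks free. I'll draw a bit more, lift and look.

```bash
echo '[[[0, 0.005, -0.001], 0, 0.02], [[0, 0.005, -0.001], 0, 0.02], [[0, 0, -0.01], 0, 0.02], [[0, 0, -0.02], 0, 0.02], [[0, 0, -0.03], 0, 0.02], [[0, 0, -0.03], 0, 0.02], [[0, 0, -0.02], 0, 0.02], [[0, 0, 0], 0, 0.02]]' | python3 nudge.py
python3 - <<'E'
from h import *
im,c=snap('wrist','w5')
im2,_=snap('scene','s5')
cv2.imwrite('pics/m5.png',np.hstack([cv2.resize(im,(400,300)),cv2.resize(im2[100:340,200:520],(400,300))])[:,:,::-1])
E
```

```text
clock: 5.88
position: [0.5262, 0.2261, 0.2282]
tool_rot: [1.899, 2.493, 0.017]
force: [1.1, 0.5, -3.1]
width: 0.0261
finger_force: 41.2
```

View pics/m5.png

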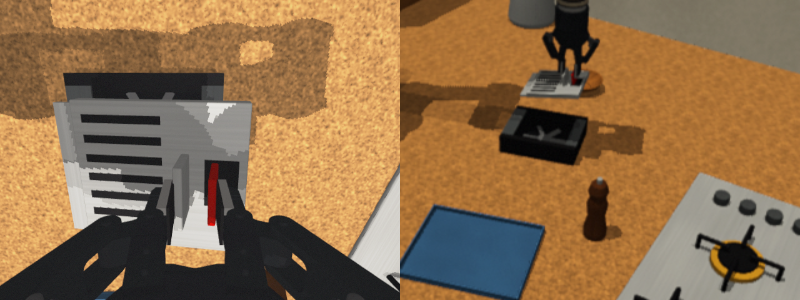

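The cover is out of the vent, held roughly level, with the tab side up. Now I carry it to above the tray.

```bash
echo '[[[0, 0, -0.015], 0, 0.02], [[-0.01, -0.002, -0.015], 0, 0.02], [[-0.02, -0.003, 0], 0, 0.02], [[-0.03, -0.005, 0], 0, 0.02], [[-0.03, -0.005, 0], 0, 0.02], [[-0.03, -0.005, 0], 0, 0.02], [[-0.03, -0.005, 0], 0, 0.02], [[-0.03, -0.005, 0], 0, 0.02], [[-0.03, -0.005, 0], 0, 0.02], [[-0.03, -0.005, 0], 0, 0.02]]' | python3 nudge.py
echo '[[[-0.03, -0.005, 0], 0, 0.02], [[-0.03, -0.005, 0], 0, 0.02], [[-0.03, -0.005, 0], 0, 0.02], [[-0.03, -0.005, 0], 0, 0.02], [[-0.03, -0.004, 0], 0, 0.02], [[-0.02, -0.004, 0], 0, 0.02], [[-0.011, -0.003, 0], 0, 0.02], [[0, 0, 0], 0, 0.02], [[0, 0, 0], 0, 0.02]]' | python3 nudge.py
python3 - <<'E'
from h import *
im,c=snap('wrist','w6')
im2,_=snap('scene','s6')
cv2.imwrite('pics/m6.png',np.hstack([cv2.resize(im,(400,300)),cv2.resize(im2[150:360,160:440],(400,300))])[:,:,::-1])
E
```

```text
clock: 6.82
position: [0.5452, -0.0187, 0.248]
tool_rot: [-1.901, -2.496, 0.004]
force: [1.3, 0.7, -3.2]
width: 0.026
finger_force: 41.1
clock: 7.57
position: [0.5641, -0.1994, 0.2489]
tool_rot: [-1.903, -2.495, -0.0]
force: [0.4, 0.7, -3.2]
width: 0.0258
finger_force: 41.1
```

View pics/m6.png

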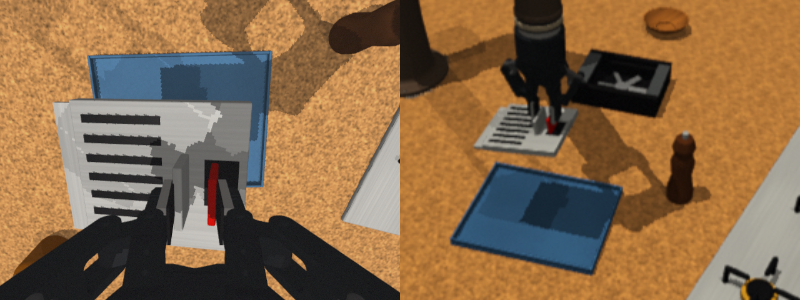

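It's over the tray, 10 mm short in x. I'll correct that and descend.

```bash
echo '[[[-0.0015, 0.01, 0.015], 0, 0.02], [[0, 0, 0.03], 0, 0.02], [[0, 0, 0.03], 0, 0.02], [[0, 0, 0.03], 0, 0.02], [[0, 0, 0.03], 0, 0.02], [[0, 0, 0.02], 0, 0.02], [[0, 0, 0.015], 0, 0.02], [[0, 0, 0.01], 0, 0.02], [[0, 0, 0], 0, 0.02], [[0, 0, 0], 0, 0.02]]' | python3 nudge.py
python3 - <<'E'
from h import *
im,c=snap('scene','s7');im2,_=snap('wrist','w7')
cv2.imwrite('pics/m7.png',np.hstack([cv2.resize(im2,(400,300)),cv2.resize(im[210:345,180:360],(400,300))])[:,:,::-1])
E
```

```text
clock: 8.5
position: [0.5754, -0.1979, 0.0707]
tool_rot: [-1.902, -2.5, 0.0]
force: [0.9, 0.6, -3.3]
width: 0.0259
finger_force: 41.1
```

View pics/m7.png

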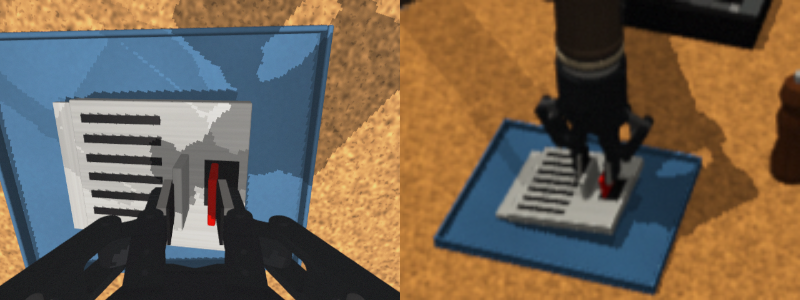

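The cover is within the tray on all sides, hovering. I'll lower it slowly until contact.

```bash
for i in 1; do :; done; echo '[[[0, 0, 0.004], 0, 0.02], [[0, 0, 0.004], 0, 0.02], [[0, 0, 0.002], 0, 0.02], [[0, 0, 0], 0, 0.02]]' | python3 nudge.py
echo '[[[0, 0, 0.003], 0, 0.02], [[0, 0, 0.002], 0, 0.02], [[0, 0, 0], 0, 0.02]]' | python3 nudge.py
```

```text
clock: 8.93
position: [0.5765, -0.1994, 0.0618]
tool_rot: [1.902, 2.497, 0.001]
force: [1.3, 0.2, 2.6]
width: 0.0257
finger_force: 34.9
clock: 9.18
position: [0.5767, -0.1994, 0.0565]
tool_rot: [1.902, 2.497, 0.001]
force: [2.0, -0.4, 2.8]
width: 0.0255
finger_force: 33.6
```

The tongue end has touched. I'll keep lowering so the cover levels out.

```bash
echo '[[[0, 0, 0.002], 0, 0.02], [[0, 0, 0.002], 0, 0.02], [[0, 0, 0], 0, 0.02]]' | python3 nudge.py
echo '[[[0, 0, 0.002], 0, 0.02], [[0, 0, 0.002], 0, 0.02], [[0, 0, 0], 0, 0.02]]' | python3 nudge.py
echo '[[[0, 0, 0.0015], 0, 0.02], [[0, 0, 0.001], 0, 0.02], [[0, 0, 0], 0, 0.02]]' | python3 nudge.py
python3 - <<'E'
from h import *
im,c=snap('scene','s8');im2,_=snap('wrist','w8')
cv2.imwrite('pics/m8.png',np.hstack([cv2.resize(im2,(400,300)),cv2.resize(im[210:345,180:360],(400,300))])[:,:,::-1])
E
```

```text
clock: 9.43
position: [0.5754, -0.1991, 0.0516]
tool_rot: [1.903, 2.499, -0.0]
force: [4.3, 0.2, 2.9]
width: 0.025
finger_force: 34.9
clock: 9.68
position: [0.5759, -0.1991, 0.048]
tool_rot: [1.903, 2.498, 0.001]
force: [3.6, 0.1, 3.8]
width: 0.0252
finger_force: 38.6
clock: 9.93
position: [0.576, -0.1991, 0.048]
tool_rot: [1.904, 2.499, 0.0]
force: [-1.1, 2.8, 17.5]
width: 0.0253
finger_force: 41.1
```

View pics/m8.png

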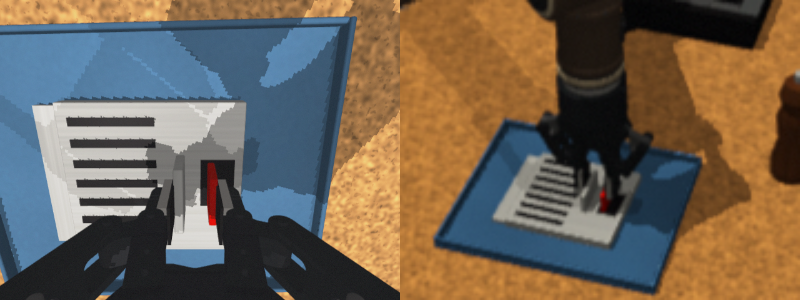

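The force rose to 17 N with the TCP at 48 mm, so the cover is flat on the tray floor. Now I relieve, open slowly and retreat.

```bash
echo '[[[0, 0, -0.001], 0, 0.028], [[0, 0, 0], 0, 0.032], [[0, 0, 0], 0, 0.036], [[0, 0, 0], 0, 0.04], [[0, 0, 0], 0, 0.045], [[0, 0, 0], 0, 0.055], [[0, 0, 0], 0, 0.062], [[0, 0, 0], 0, 0.062]]' | python3 nudge.py 20
echo '[[[0, 0, -0.005], 0, 0.062], [[0, 0, -0.015], 0, 0.062], [[0, 0, -0.03], 0, 0.062], [[0, 0, -0.03], 0, 0.062], [[0, 0, -0.03], 0, 0.062], [[0, 0, -0.03], 0, 0.062], [[0.03, 0, -0.02], 0, 0.062], [[0.04, 0, 0], 0, 0.062], [[0.04, 0, 0], 0, 0.062], [[0, 0, 0], 0, 0.062]]' | python3 nudge.py
python3 - <<'E'
from h import *
im,c=snap('scene','s9');im2,_=snap('top','t9')
cv2.imwrite('pics/m9.png',np.hstack([cv2.resize(im2[130:350,100:560],(400,300)),cv2.resize(im[180:345,180:400],(400,300))])[:,:,::-1])
E
```

```text
clock: 10.7
position: [0.5742, -0.1988, 0.0454]
tool_rot: [-1.902, -2.497, 0.001]
force: [-0.3, -0.3, 0.6]
width: 0.0621
finger_force: 0.0
clock: 11.53
position: [0.5435, -0.0873, 0.2067]
tool_rot: [-1.896, -2.499, -0.002]
force: [-0.7, -0.5, -0.6]
width: 0.0619
finger_force: 0.0
```

View pics/m9.png

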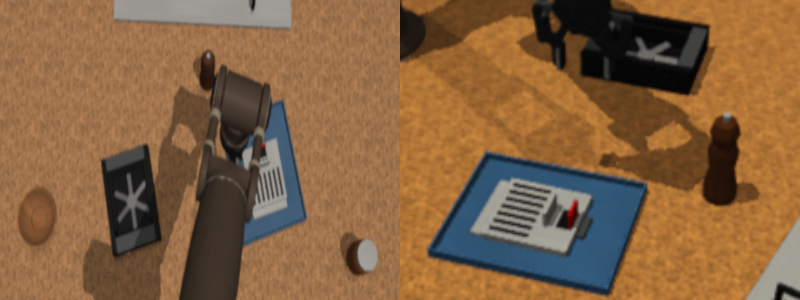

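The cover lies flat in the tray, tab up and sprung back, and the mill, dish and jar are where they were. Handing in.

```bash
python3 -c "
from station import bot
print(bot.finish_job())"
```

```text
the job is handed in; nothing more can be done
None
```

The cover is out of the vent and lying flat inside the blue tray, tab side up and let go; the mill, dish and jar were left alone, and I handed the job in at about 12 s (no verdict was returned).

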